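Set the slope of the tin-feed tier

TASK

The yellow tilting tier should feed tins by gravity: lift its red handle slowly until the green tin slips by itself all the way down to the stop, but stop before the terracotta jar slips too, and touch neither. Leave the deck at that slope, then mark and keep the setting: slide the blue chock forward along its channel until it bears snugly under the deck's steel levelling foot, gently, without forcing it. Let go of everything and leave the other things on the shelf alone.

Things in the scene. Friction and masses are not known exactly. Their poses are not given: they have to be found in the camera images.
- stand: Fixed white base of the tilting tier. Origin on the shelf surface under the middle of the hinge line; +y along the hinge, z up, -x towards the handle end of the deck (roughly towards the robot). Base plate 6 mm thick, x -230 to +40 mm, y -75 to +75 mm.
- ramp (a joint): Tilt of the yellow deck, rad: 0 level (at the start), growing as the handle end rises, at most 0.6. Hinge line 40 mm above the shelf. Stiff hinge (friction 1.7 N m): the deck stays where it is left; lifting takes 10 to 16 N at the handle. The tin slips at an unknown tilt between 0.20 and 0.34 rad, the jar 0.08 rad or more beyond that.
- deck (a point): On the deck's upper face above the hinge line, mid-width; turns with the deck: -x up the slope to the handle, y along the hinge, z out of the face. Deck 240 long, 124 wide, 8 mm thick (hinge line in its mid-plane), side rims 9 mm high; stop wall 18 to 20 mm high at the hinge end, face at x = -12 mm: the tin rests there with its axis at x = -45 mm.
- handle (a point): Middle of the red handle, an upright fin on the deck's free end, mid-width: 12 mm thick (along y), 240 to 288 mm from the hinge line, 4 mm below to 30 mm above the deck's mid-plane. This point is 266 mm from the hinge line, 14 mm above the mid-plane; axes turn with the deck. Pinch it from above, fingers closing along y; its underside starts 36 mm above the shelf.
- lug: Dark steel lug on the deck's -y side with a screwed levelling foot under it. Origin at the lug's middle: fixed to the deck 110 mm from the hinge line, in its mid-plane, 85 mm to the -y side of its middle; axes turn with the deck. The foot ends in a ball of 8 mm radius, its centre 0 to 8 mm below this origin (along -z): how far it is screwed out differs and is not measured.
- channel (a point): Point on the floor of the chock's channel, at x = -105, y = -85, z = 6 mm in the stand's frame, same axes. The straight channel runs along y, from 210 mm on the -y side of this point to 160 mm on the +y side (under the deck); 31 mm wide inside, walls 10 mm high, open on top. Red ticks beside it are decoration.
- chock: Blue plastic wedge, 150 g, loose in the channel, 110 long (y), 28 mm wide (x), origin mid-underside. Front face at y = +55 mm is 34 high; top rises straight to 70.3 mm at y = -11, level to the back at -55: pinch the tail across its width. Slid along +y its slope runs in under the foot, holds by friction. Snug: 1.5 to 14 N on the foot (about 2 to 18 N of push); at 25 N the deck is forced up.
- tin: Small steel food tin with a green band, 66 mm diameter, 42 mm high, 170 g, standing on the deck at about 100 mm from the hinge; origin at the centre of its underside.
- jar: Terracotta-coloured ceramic jar with twist cap, 56 mm diameter, 70 mm high, 300 g, standing on the deck about 178 mm from the hinge, above the tin; origin at the centre of its underside.
- can_opener: Chrome can opener lying on the shelf, 160 mm long, near the hinge end of the stand. Leave alone.
- funnel: Red silicone funnel, mouth down, 84 mm diameter, 85 mm high, beside the stand on its +y side. Leave alone.
- spare_tin: Red-labelled tin 74 mm diameter, 105 mm high, beside the stand's hinge end on its +y side. Leave alone.
- pasta_jar: Jar 90 mm diameter, 160 mm high, at the left. Leave alone.
- mug: Blue mug 80 mm diameter, 90 mm high, at the right. Leave alone.
Not all that is in view belongs to the job. There is more than one size of the chock; the one meant has the size given above. There is more than one size of the jar; the one meant has the size given above.

How it is judged:
By the outcome, as a careful person would: the job done as asked, in the order asked, and still so for the second after the job is handed in, with the robot touching nothing.
It also fails if it takes over 67 s, if anything falls off the work surface, if the arm or the gripper's body presses on something with over 40 N, if the wrist force passes 120 N, or if a joint passes its speed limit or range.

ROBOT

A 6-joint arm with a two-finger parallel gripper is mounted at the origin on the work surface. World frame = base frame: x ahead of the robot, y to its left, z up, the work surface at z = 0. Lengths are in m, angles in rad, forces in N, time in s.
With the tool pointing down it reaches from about 0.275 to 0.75 m from the base axis. Payload 10.2 kg.
Tool frame: the origin (TCP) lies on the mounting face of the last link; the fingertips stand 166 mm ahead of it and the grasp point (between the pads) lies 147 mm ahead of it; z points along the fingers, x is the direction in which the jaws open and shut, and the axes are right-handed (so a half turn about z gives the same grasp; the last joint's range is limited). The gripper opens to 88 mm and grips with 3 to 60 N. Pads are 18 mm wide; open, the fingers measure 123 mm over their backs; the gripper's body (75 mm by 187 mm) begins 45 mm behind the grasp point.
Start: joints at [-1.36, 0.313, 1.498, -0, 1.331, -0.223], TCP at [0.221, -0.476, 0.405] pointing down, gripper open.
Joint ranges: [-2.94, 2.94], [-0.97, 2.17], [0.19, 2.56], [-1.23, 4.37], [0.02, 3.11], [-2.88, 2.88]. Speed limits (rad/s): [2.39, 2.39, 3.01, 3.14, 3.14, 3.14].

INTERFACE

Orientations are given as a unit quaternion [w, x, y, z].
In Python, from station import observe, snapshot, camera_info, hand_in gives the robot as it stands. The module is installed in compiled form; this text tells all that it offers.
- The arm moves only by the tool servo_tool, never from a script. Its argument "steps" is a list of rows, each a list of 4 numbers: the shift along the tool's x, y, z in mm, then the turn about the tool's z in degrees. In form: [[x, y, z, spin], ...]. A call has 1 to 10 rows; each row shifts and turns the commanded pose from where the row before left it, along the tool's axes as they then stand; what a row does not reach is not made up. A row lasts 1/8 s, in which the tool goes at most 62.5 mm and 10.7 degrees, less where a joint would pass 70% of its speed; a pose out of reach is approached as far as the arm can. A call with a gripper value outside its range is refused whole. "hand" is the opening in per cent of the stroke, from 0 (shut) to 100 (fully open), set as the call begins (left out, the last holds). The fingers move at their own pace and stop on an object; "grip_force" is the grip in N (left out, the last holds). Time passes only in rows, so rows that do not move let the fingers close. It gives the time, the measured TCP pose, the force and the opening at its end, in the units of the state.
- observe(): the state, without advancing time (a new reading comes with each control period).
- snapshot(name): name is "scene" or "top"; returns the picture (420x560x3 uint8, blue, green, red); there is no depth.
- camera_info(name): a dict with "mtx" (3x3 intrinsics, pixels), "rvec" (rotation vector, rad) and "tvec" (3), from world to camera coordinates, as OpenCV has them. Camera axes: x right, y down, z forward; pixel columns grow to the right and rows downward; lengths in m; the calibration is good to about 2 mm. A picture is of the moment at which its call begins. camera_info takes no time and is no camera call.
- hand_in(): hands the job in, once; it reports no verdict.
The state is a dict: "time": time; "joints": joint angles; "joint_velocities": joint speeds; "joint_efforts": joint torques, N m; "position": TCP position; "ee_rot": TCP orientation; "contact_force": force on the tool from outside, world axes, zero at the start; "moment": the same for the moment, N m; "opening": opening from 0.0 (shut) to 1.0 (fully open).
Only numpy, scipy, OpenCV 4.12 (cv2) and the standard library are available. Lean on these libraries where they do the work, as an engineer would, in place of code of your own. Each camera call takes 0.05 s, during which the arm holds its last target. There are 200 camera calls.

## Working session

There is one attempt and no reset: what is moved stays moved. The work goes in short steps, Python scripts to look and compute and a tool call to move; the robot and the scene stay as the last step left them, time stands still between calls to the robot, and variables do not carry over. Pictures are saved under pics/ and viewed, about 8 in all and at most 12, crops included, and the job is handed in when it is done.

Besides the shell and the picture viewer there is one more tool, called after "Request:" in YAML: its name, and indented under it one key for each argument. servo_tool: Moves the arm, as the interface text tells. Its arguments: {"type":"object","properties":{"steps":{"type":"array","items":{"type":"array","items":{"type":"number"}}},"hand":{"type":"number"},"grip_force":{"type":"number"}},"required":["steps"]}

```bash
mkdir -p pics; python3 - <<'E'
from station import *
import cv2,numpy as np
s=observe();print(s)
for n in("scene","top"):
    i=camera_info(n);R=cv2.Rodrigues(i["rvec"])[0];print(n,i["mtx"].tolist(),(-R.T@np.array(i["tvec"]).ravel()).round(3),R[2].round(2))
    im=snapshot(n);cv2.imwrite(f"pics/{n}0.png",cv2.resize(im,(800,600)));cv2.imwrite(f"pics/raw_{n}0.png",im)
E
```

```text
{'time': 0.0, 'joints': array([-1.36038095e+00,  3.13401400e-01,  1.49840089e+00, -1.78710788e-05,
        1.33100690e+00, -2.23407338e-01]), 'joint_velocities': array([-0.00017074,  0.00011136,  0.00106013,  0.00056545, -0.00033012,
        0.00037449]), 'joint_efforts': array([-4.73477230e-04, -4.02209687e+01, -2.52268946e+01,  6.94350852e-02,
        3.53251677e-02, -1.26234613e-04]), 'position': array([ 0.22065516, -0.47633316,  0.40419944]), 'ee_rot': array([-4.26800039e-04,  8.42717569e-01, -5.38355579e-01, -4.33485194e-04]), 'contact_force': array([ 0.32389327,  0.13524701, -0.03206063]), 'moment': array([-0.05160336, -0.04742468, -0.07021915]), 'opening': 1.0007352014132622}
scene [[391.3742048231313, 0.0, 277.8868866736063], [0.0, 391.3742048231313, 211.18924777900742], [0.0, 0.0, 1.0]] [1.255 0.52  0.604] [-0.65 -0.53 -0.54]
top [[476.86326958559, 0.0, 282.27882553042264], [0.0, 476.86326958559, 206.48500971807832], [0.0, 0.0, 1.0]] [0.507 0.006 1.227] [ 0.08  0.01 -1.  ]
```

View pics/scene0.png

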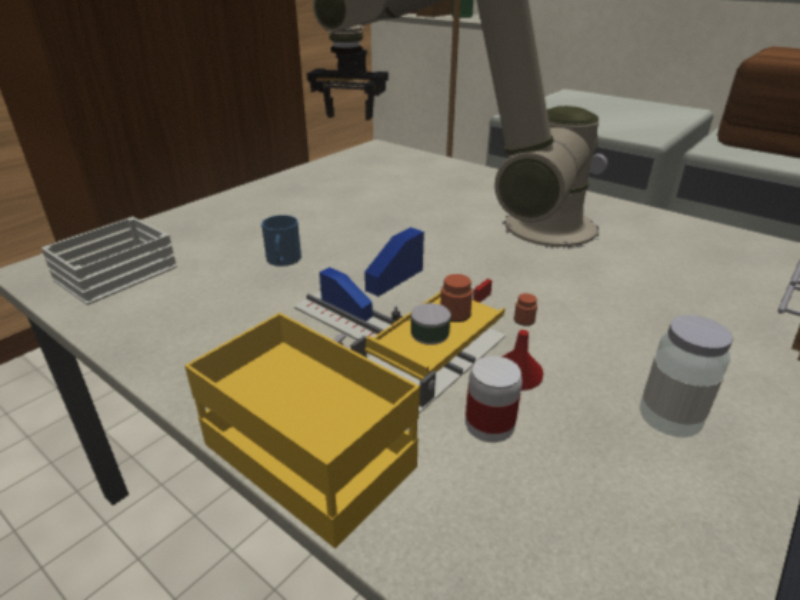

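View pics/top0.png

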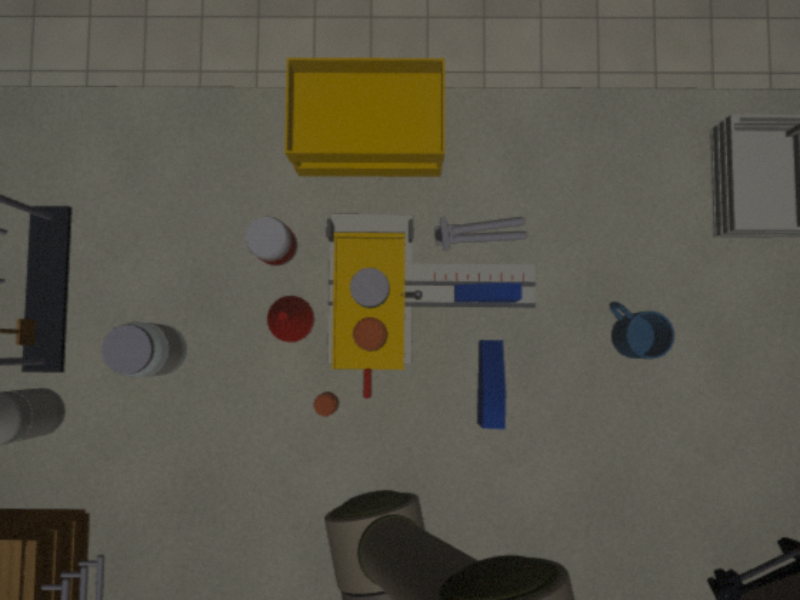

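The top view has two blue wedges: one in the channel at (488,292) and a larger one lying loose at (492,385). The terracotta jars are at (370,333) on the deck and a small one at (325,403) on the shelf. The red items are the handle fin at (367,383), the funnel at (291,318) and the red-labelled tin at (272,240). The yellow items are the deck at (369,300) and a crate at (366,115). I choose the wedge in the channel, the jar on the deck and the fin.

```bash
cat > h.py <<'E'
from station import *
import cv2,numpy as np
def cast(n,px,z):
    i=camera_info(n);R=cv2.Rodrigues(i["rvec"])[0];C=-R.T@np.array(i["tvec"]).ravel()
    u=cv2.undistortPoints(np.array(px,float).reshape(-1,1,2),i["mtx"],None).reshape(-1,2)
    d=np.c_[u,np.ones(len(u))]@R
    return C+d*((z-C[2])/d[:,2])[:,None]
def proj(n,P):
    i=camera_info(n);return cv2.projectPoints(np.array(P,float).reshape(-1,1,3),i["rvec"],i["tvec"],i["mtx"],None)[0].reshape(-1,2)
def blobs(im,lo,hi,amin=30,roi=None):
    m=cv2.inRange(cv2.cvtColor(im,cv2.COLOR_BGR2HSV),np.array(lo),np.array(hi))
    if roi: k=np.zeros_like(m);k[roi[1]:roi[3],roi[0]:roi[2]]=255;m&=k
    return [c for c in cv2.findContours(m,cv2.RETR_EXTERNAL,cv2.CHAIN_APPROX_NONE)[0] if cv2.contourArea(c)>=amin]
E
python3 - <<'E'
from h import *
im=cv2.imread("pics/raw_top0.png")
def rep(t,cs,z):
    for c in cs:
        r=cv2.minAreaRect(c);b=cv2.boxPoints(r);print(t,cv2.contourArea(c),"px",np.round(r[0],1),"z",z,"c",cast("top",[r[0]],z)[0].round(4),"\n",cast("top",b,z).round(4).tolist())
rep("deck",blobs(im,(20,150,60),(35,255,255),500,(200,150,320,270)),.053)
rep("handle",blobs(im,(0,150,50),(8,255,255),30,(245,257,270,285)),.07)
rep("blue",blobs(im,(105,120,40),(125,255,255),100,(300,180,380,310)),.076)
rep("jar",blobs(im,(0,100,50),(15,190,255),50,(240,215,280,250)),.114)
cr=im[140:310,180:400];cv2.imwrite("pics/crop0.png",cv2.resize(cr,None,fx=3.6,fy=3.5,interpolation=2))
E
```

```text
deck 4596.5 px [257.7 210.4] z 0.053 c [0.5965 0.0762 0.053 ] 
 [[0.4798, 0.138, 0.053], [0.7159, 0.139, 0.053], [0.7152, 0.0134, 0.053], [0.4792, 0.0145, 0.053]]
handle 56.0 px [256.5 268.5] z 0.07 c [0.4548 0.0766 0.07  ] 
 [[0.4776, 0.0805, 0.07], [0.4776, 0.0732, 0.07], [0.4322, 0.0727, 0.07], [0.4321, 0.08, 0.07]]
blue 850.0 px [345. 269.] z 0.076 c [ 0.4553 -0.1357  0.076 ] 
 [[0.5268, -0.1168, 0.076], [0.527, -0.1553, 0.076], [0.3845, -0.1543, 0.076], [0.3842, -0.1163, 0.076]]
blue 507.0 px [341.5 204. ] z 0.076 c [ 0.6114 -0.128   0.076 ] 
 [[0.5965, -0.0736, 0.076], [0.6257, -0.0736, 0.076], [0.6263, -0.1825, 0.076], [0.5971, -0.1823, 0.076]]
jar 371.5 px [258.5 233.5] z 0.114 c [0.5379 0.0701 0.114 ] 
 [[0.5622, 0.0972, 0.114], [0.5625, 0.0435, 0.114], [0.5136, 0.0431, 0.114], [0.5133, 0.0966, 0.114]]
```

View pics/crop0.png

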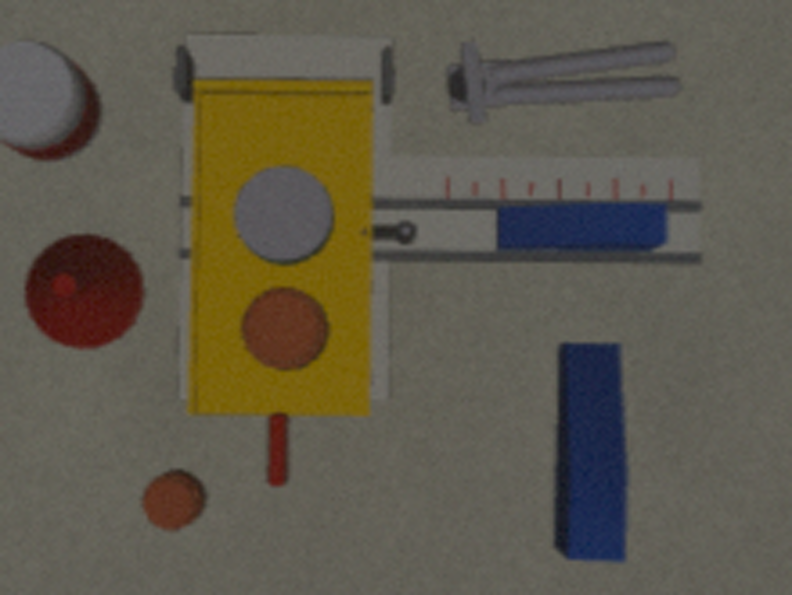

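The crop confirms it: the 28 x 110 mm blue wedge is in the channel, the loose one is 142 mm long, and the fin is at the deck's free end. The stand's yaw is about 0, the hinge is at x≈0.7195 and the deck's mid-line is at y≈0.0765. I'm moving above the handle.

Request:
servo_tool:
  steps:
    - [0, 0, 0, 8.3]
    - [0, 0, 0, 8.3]
    - [0, 0, 0, 8.26]
    - [-46, -19, 0, 0]
    - [-46, -19, 0, 0]
    - [-46, -19, 0, 0]
    - [-46, -19, 0, 0]
    - [-46, -19, 0, 0]
    - [-46, -19, 0, 0]
    - [-46, -19, 0, 0]
  hand: 50

```text
time: 1.35
position: [0.3539, -0.1528, 0.4046]
ee_rot: [0.0, -0.707, 0.707, 0.0]
contact_force: [0.8, 0.0, 0.3]
opening: 0.505
```

Request:
servo_tool:
  steps:
    - [-46, -19, 0, 0]
    - [-46, -19, 0, 0]
    - [-46, -19, 0, 0]
    - [-46, -19, 0, 0]
    - [-46, -19, 0, 0]
    - [0, 0, 0, 0]
    - [0, 0, 0, 0]

```text
time: 2.22
position: [0.4485, 0.0753, 0.4044]
ee_rot: [0.0, 0.707, -0.707, -0.0]
contact_force: [-0.1, -0.7, -0.7]
opening: 0.499
```

Request:
servo_tool:
  steps:
    - [-1, 0, 50, 0]
    - [0, 0, 50, 0]
    - [0, 0, 50, 0]
    - [0, 0, 30, 0]
    - [0, 0, 22, 0]
    - [0, 0, 0, 0]
  hand: 42

```text
time: 2.98
position: [0.4483, 0.0755, 0.202]
ee_rot: [-0.001, -0.706, 0.708, 0.001]
contact_force: [0.5, -0.2, 0.6]
opening: 0.42
```

```bash
python3 - <<'E'
from h import *
s=observe();print(s["time"],s["position"],s["contact_force"])
im=snapshot("scene");cv2.imwrite("pics/s1.png",cv2.resize(im[150:300,180:400],(792,540),interpolation=2))
E
```

```text
2.975 [0.44831892 0.07554256 0.20195764] [ 0.54178894 -0.2100469   0.58241148]
```

View pics/s1.png

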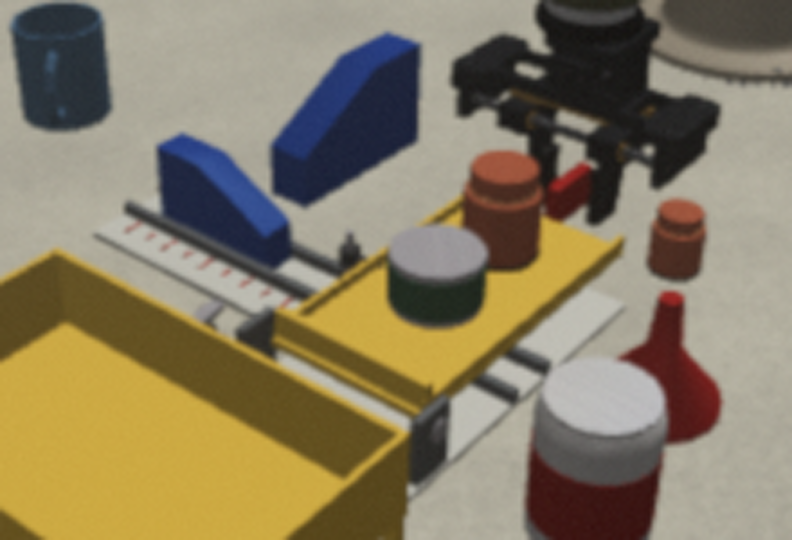

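The fingers straddle the red fin (crop about (570,190)) and are clear of the jar and the small jar. I'm closing.

Request:
servo_tool:
  steps:
    - [0, 0, 0, 0]
    - [0, 0, 0, 0]
    - [0, 0, 0, 0]
    - [0, 0, 0, 0]
    - [0, 0, 0, 0]
    - [0, 0, 0, 0]
  hand: 0
  grip_force: 40

```text
time: 3.78
position: [0.4488, 0.0768, 0.2033]
ee_rot: [0.0, -0.707, 0.707, -0.0]
contact_force: [-0.5, 3.5, 7.0]
opening: 0.134
```

Request:
servo_tool:
  steps:
    - [0, -0.2, -3, 0]
    - [0, -0.25, -3, 0]
    - [0, -0.25, -3, 0]
    - [0, -0.3, -3, 0]
    - [0, -0.3, -3, 0]
    - [0, -0.35, -3, 0]
    - [0, -0.35, -3, 0]
    - [0, -0.4, -3, 0]

```text
time: 4.78
position: [0.4507, 0.0768, 0.2258]
ee_rot: [-0.001, -0.707, 0.707, 0.001]
contact_force: [3.2, 3.0, -12.6]
opening: 0.134
```

Request:
servo_tool:
  steps:
    - [0, -0.45, -3, 0]
    - [0, -0.5, -3, 0]
    - [0, -0.5, -3, 0]
    - [0, -0.55, -3, 0]
    - [0, -0.6, -3, 0]
    - [0, -0.6, -3, 0]
    - [0, -0.65, -3, 0]
    - [0, 0, 0, 0]

```text
time: 5.78
position: [0.4544, 0.0768, 0.2478]
ee_rot: [0.001, 0.707, -0.707, -0.001]
contact_force: [-3.8, 5.2, -6.8]
opening: 0.131
```

```bash
cat >> h.py <<'E'
H=np.array([.7195,.0765,.04])
def deck(x,y,z,t):  # point in deck-hinge frame (z from mid-plane) -> world
    return H+[x*np.cos(t)+z*np.sin(t),y,-x*np.sin(t)+z*np.cos(t)]
def onface(n,px,h,t): # cast pixels on plane at height h above deck mid-plane; returns deck x,y
    i=camera_info(n);R=cv2.Rodrigues(i["rvec"])[0];C=-R.T@np.array(i["tvec"]).ravel()
    u=cv2.undistortPoints(np.array(px,float).reshape(-1,1,2),i["mtx"],None).reshape(-1,2);d=np.c_[u,np.ones(len(u))]@R
    N=np.array([np.sin(t),0,np.cos(t)]);p0=deck(0,0,h,t);P=C+d*(((p0-C)@N)/(d@N))[:,None]
    return np.c_[(P-H)@[np.cos(t),0,-np.sin(t)],P[:,1]-H[1]]
def tilt_from_tcp():
    p=observe()["position"];a=np.hypot(.2707,.015)
    x,z=H[0]-p[0],p[2]-.147-.04
    return np.arctan2(z,x)-np.arctan2(.015,.2707),np.hypot(x,z)-a
def look(name=None):
    t,dr=tilt_from_tcp();im=snapshot("top");s=observe()
    print("t",round(s["time"],2),"tilt",round(t,4),"dr",round(dr,4),"F",s["contact_force"].round(1),"open",round(s["opening"],3))
    hsv=cv2.cvtColor(im,cv2.COLOR_BGR2HSV)
    roi=np.zeros(im.shape[:2],np.uint8);a=np.array([proj("top",[deck(x,y,.04,t)])[0] for x in(-.235,-.01) for y in(-.05,.05)])
    x0,y0=a.min(0).astype(int);x1,y1=a.max(0).astype(int)
    for nm,lo,hi,h in(("tin",(0,0,70),(180,70,255),.046),("jar",(0,100,50),(16,200,255),.074)):
        for c in blobs(im,lo,hi,120,(x0,y0,x1,y1)):
            (cx,cy),r=cv2.minEnclosingCircle(c);q=onface("top",[(cx,cy)],h,t)[0]
            print("  ",nm,"px",round(cx,1),round(cy,1),"r",round(r,1),"A",cv2.contourArea(c),"deck mm",(q*1000).round(1))
    if name: cv2.imwrite(f"pics/{name}.png",im)
    return im,t
E
python3 -c "
from h import *
look('t2')"
```

```text
t 5.83 tilt 0.17 dr 0.0009 F [-3.7  4.8 -6.5] open 0.13
   tin px 257.8 196.4 r 13.5 A 526.0 deck mm [-102.9   -3.1]
   jar px 258.5 230.0 r 13.2 A 456.0 deck mm [-189.8   -8.1]
```

Request:
servo_tool:
  steps:
    - [0, -0.35, -1.5, 0]
    - [0, -0.35, -1.5, 0]
    - [0, -0.35, -1.5, 0]
    - [0, -0.4, -1.5, 0]
    - [0, 0, 0, 0]

```text
time: 6.45
position: [0.4557, 0.0768, 0.2535]
ee_rot: [0.001, 0.707, -0.707, -0.001]
contact_force: [-3.9, 5.4, -9.8]
opening: 0.132
```

```bash
python3 -c "
from h import *
look()"
```

```text
t 6.5 tilt 0.1917 dr 0.0009 F [-3.3  5.3 -9.7] open 0.13
   tin px 257.9 195.9 r 13.5 A 514.0 deck mm [-103.2   -3.4]
   jar px 257.3 229.5 r 13.7 A 472.0 deck mm [-191.1   -5.7]
```

Request:
servo_tool:
  steps:
    - [0, -0.4, -1.5, 0]
    - [0, -0.4, -1.5, 0]
    - [0, -0.4, -1.5, 0]
    - [0, 0, 0, 0]
    - [0, 0, 0, 0]

```text
time: 7.12
position: [0.4569, 0.0768, 0.2579]
ee_rot: [0.001, 0.707, -0.707, -0.001]
contact_force: [-3.7, 4.8, -9.6]
opening: 0.136
```

```bash
python3 -c "
from h import *
look()"
```

```text
t 7.17 tilt 0.2085 dr 0.0009 F [-3.4  4.7 -9.7] open 0.132
   tin px 257.8 195.7 r 13.5 A 521.0 deck mm [-104.    -3.4]
   jar px 257.7 228.7 r 13.8 A 484.0 deck mm [-191.4   -6.7]
```

Request:
servo_tool:
  steps:
    - [0, -0.4, -1.5, 0]
    - [0, -0.4, -1.5, 0]
    - [0, -0.4, -1.5, 0]
    - [0, 0, 0, 0]
    - [0, 0, 0, 0]

```text
time: 7.8
position: [0.458, 0.0768, 0.2624]
ee_rot: [0.001, 0.707, -0.707, -0.001]
contact_force: [-4.5, 3.4, -9.7]
opening: 0.132
```

```bash
python3 -c "
from h import *
look()"
```

```text
t 7.85 tilt 0.2255 dr 0.001 F [ -3.8   5.  -10. ] open 0.133
   tin px 257.9 194.9 r 13.5 A 516.0 deck mm [-103.4   -3.6]
   jar px 257.5 228.4 r 13.8 A 491.5 deck mm [-192.8   -6.4]
```

Request:
servo_tool:
  steps:
    - [0, -0.45, -1.5, 0]
    - [0, -0.45, -1.5, 0]
    - [0, 0, 0, 0]
    - [0, 0, 0, 0]

```text
time: 8.35
position: [0.4589, 0.0768, 0.2654]
ee_rot: [0.001, 0.707, -0.707, -0.001]
contact_force: [-4.9, 4.2, -8.7]
opening: 0.129
```

```bash
python3 -c "
from h import *
look()"
```

```text
t 8.4 tilt 0.237 dr 0.001 F [-4.4  4.5 -9.4] open 0.133
   tin px 257.9 194.9 r 13.5 A 517.0 deck mm [-104.3   -3.7]
   jar px 257.5 227.9 r 14.1 A 498.5 deck mm [-193.1   -6.5]
```

Request:
servo_tool:
  steps:
    - [0, -0.45, -1.5, 0]
    - [0, -0.45, -1.5, 0]
    - [0, -0.45, -1.5, 0]
    - [0, 0, 0, 0]
    - [0, 0, 0, 0]

```text
time: 9.02
position: [0.4602, 0.0768, 0.2699]
ee_rot: [0.001, 0.707, -0.707, -0.001]
contact_force: [-5.5, 4.5, -9.1]
opening: 0.128
```

```bash
python3 -c "
from h import *
look()"
```

```text
t 9.07 tilt 0.254 dr 0.0011 F [-4.1  4.9 -9.2] open 0.135
   tin px 257.7 194.3 r 13.5 A 512.0 deck mm [-104.3   -3.3]
   jar px 257.5 227.0 r 14.2 A 508.5 deck mm [-193.2   -6.6]
```

Request:
servo_tool:
  steps:
    - [0, -0.45, -1.5, 0]
    - [0, -0.45, -1.5, 0]
    - [0, 0, 0, 0]
    - [0, 0, 0, 0]

```text
time: 9.57
position: [0.4612, 0.0768, 0.2729]
ee_rot: [0.001, 0.707, -0.707, -0.001]
contact_force: [-4.5, 3.7, -8.4]
opening: 0.135
```

```bash
python3 -c "
from h import *
look()"
```

```text
t 9.62 tilt 0.2656 dr 0.0011 F [-3.3  3.7 -8.8] open 0.129
   tin px 257.7 193.5 r 13.5 A 509.0 deck mm [-103.2   -3.5]
   jar px 257.5 226.5 r 14.6 A 516.5 deck mm [-193.6   -6.7]
```

Request:
servo_tool:
  steps:
    - [0, -0.5, -1.5, 0]
    - [0, -0.5, -1.5, 0]
    - [0, -0.5, -1.5, 0]
    - [0, 0, 0, 0]
    - [0, 0, 0, 0]

```text
time: 10.25
position: [0.4626, 0.0768, 0.2774]
ee_rot: [0.001, 0.707, -0.707, -0.002]
contact_force: [-4.9, 4.4, -8.7]
opening: 0.136
```

```bash
python3 -c "
from h import *
look()"
```

```text
t 10.3 tilt 0.283 dr 0.0012 F [-4.6  3.9 -8.1] open 0.134
   tin px 257.7 193.4 r 13.5 A 506.5 deck mm [-104.6   -3.5]
   jar px 257.6 225.6 r 14.8 A 530.0 deck mm [-193.9   -7.2]
```

Request:
servo_tool:
  steps:
    - [0, -0.5, -1.5, 0]
    - [0, -0.5, -1.5, 0]
    - [0, 0, 0, 0]
    - [0, 0, 0, 0]

```text
time: 10.8
position: [0.4637, 0.0767, 0.2804]
ee_rot: [0.001, 0.707, -0.707, -0.001]
contact_force: [-4.2, 4.5, -9.2]
opening: 0.133
```

```bash
python3 -c "
from h import *
look()"
```

```text
t 10.85 tilt 0.2946 dr 0.0012 F [-4.9  3.2 -9.1] open 0.133
   tin px 257.6 192.5 r 13.7 A 508.0 deck mm [-103.3   -3.2]
   jar px 257.5 225.5 r 14.7 A 536.0 deck mm [-195.3   -7. ]
```

Request:
servo_tool:
  steps:
    - [0, -0.5, -1.5, 0]
    - [0, -0.5, -1.5, 0]
    - [0, 0, 0, 0]
    - [0, 0, 0, 0]

```text
time: 11.35
position: [0.4647, 0.0768, 0.2834]
ee_rot: [0.001, 0.707, -0.707, -0.001]
contact_force: [-3.5, 5.1, -8.0]
opening: 0.131
```

```bash
python3 -c "
from h import *
look()"
```

```text
t 11.4 tilt 0.3062 dr 0.0013 F [-4.   4.9 -9.1] open 0.136
   tin px 257.6 192.5 r 13.7 A 514.5 deck mm [-104.3   -3.3]
   jar px 257.3 224.9 r 15.2 A 546.0 deck mm [-195.5   -6.8]
```

Request:
servo_tool:
  steps:
    - [0, -0.55, -1.5, 0]
    - [0, -0.55, -1.5, 0]
    - [0, 0, 0, 0]
    - [0, 0, 0, 0]

```text
time: 11.9
position: [0.4658, 0.0768, 0.2864]
ee_rot: [0.001, 0.707, -0.707, -0.001]
contact_force: [-3.7, 4.2, -8.7]
opening: 0.135
```

```bash
python3 -c "
from h import *
look('t3')"
```

```text
t 11.95 tilt 0.3181 dr 0.0014 F [-4.1  3.5 -9.7] open 0.131
   tin px 257.6 190.5 r 13.6 A 507.0 deck mm [-100.3   -3.3]
   jar px 257.5 224.2 r 15.4 A 550.5 deck mm [-195.7   -7.2]
```

The tin has begun to move, so I'm waiting.

Request:
servo_tool:
  steps:
    - [0, 0, 0, 0]
    - [0, 0, 0, 0]
    - [0, 0, 0, 0]
    - [0, 0, 0, 0]

```text
time: 12.45
position: [0.4658, 0.0767, 0.2864]
ee_rot: [0.001, 0.707, -0.707, -0.001]
contact_force: [-4.7, 3.8, -9.1]
opening: 0.132
```

```bash
python3 -c "
from h import *
look('t4')"
```

```text
t 12.5 tilt 0.318 dr 0.0014 F [-4.2  4.4 -9.2] open 0.13
   tin px 257.9 181.7 r 13.3 A 491.5 deck mm [-77.3  -3.4]
   jar px 257.5 224.5 r 15.2 A 548.5 deck mm [-196.3   -7.3]
```

Request:
servo_tool:
  steps:
    - [0, 0, 0, 0]
    - [0, 0, 0, 0]
    - [0, 0, 0, 0]
    - [0, 0, 0, 0]
    - [0, 0, 0, 0]
    - [0, 0, 0, 0]

```text
time: 13.25
position: [0.4658, 0.0768, 0.2864]
ee_rot: [0.001, 0.707, -0.707, -0.001]
contact_force: [-4.5, 4.1, -9.3]
opening: 0.129
```

```bash
python3 -c "
from h import *
look('t5')
im=snapshot('scene');cv2.imwrite('pics/s5.png',cv2.resize(im[150:300,180:400],(792,540),interpolation=2))"
```

```text
t 13.3 tilt 0.318 dr 0.0014 F [-4.8  3.3 -8.7] open 0.132
   tin px 254.5 161.7 r 22.0 A 565.5 deck mm [-23.8   6.3]
   jar px 258.0 224.5 r 15.0 A 545.0 deck mm [-196.3   -8.4]
```

View pics/s5.png

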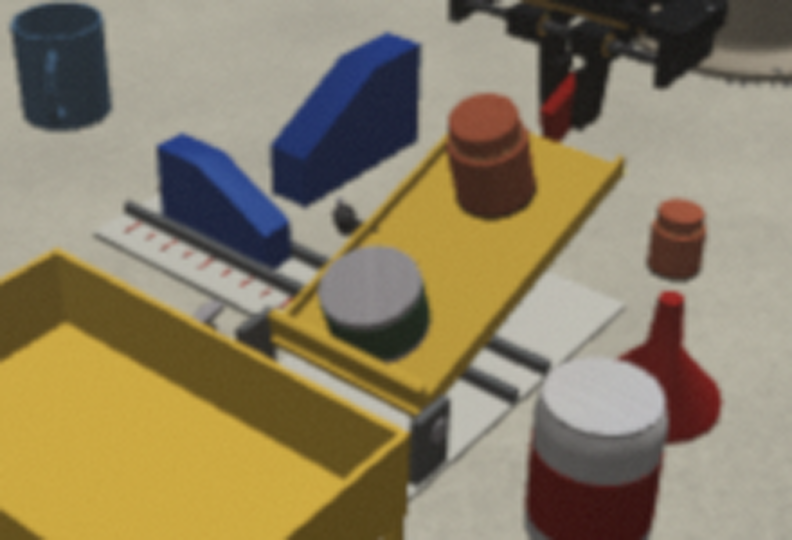

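The tin (crop (372,305)) sits against the stop wall, the jar (490,155) is still in place, and the fingers hold the raised fin. I'm releasing the handle.

Request:
servo_tool:
  steps:
    - [0, 0, 0, 0]
    - [0, 0, 0, 0]
    - [0, 0, 0, 0]
    - [0, 0, 0, 0]
  hand: 42

```text
time: 13.85
position: [0.4667, 0.0765, 0.287]
ee_rot: [0.0, -0.707, 0.707, -0.0]
contact_force: [-0.3, -0.8, -0.3]
opening: 0.422
```

Request:
servo_tool:
  steps:
    - [0, 0, -10, 0]
    - [0, 0, -20, 0]
    - [0, 0, -30, 0]
    - [0, 0, -40, 0]
    - [0, 0, -20, 0]
    - [0, 0, 0, 0]

```text
time: 14.6
position: [0.4665, 0.0766, 0.4083]
ee_rot: [0.001, -0.707, 0.707, -0.001]
contact_force: [-0.1, 0.6, -1.3]
opening: 0.418
```

```bash
cat >> h.py <<'E'
def check(name,t=.318):
    im=snapshot("top")
    cv2.imwrite(f"pics/{name}.png",im)
    for c in blobs(im,(105,120,40),(125,255,255),100,(265,180,380,222)):
        b=cv2.boundingRect(c);print("blue bbox",b,cast("top",[(b[0],b[1]),(b[0]+b[2],b[1]+b[3])],.076).round(4).tolist())
    hsv=cv2.cvtColor(im,cv2.COLOR_BGR2HSV)
    for c in blobs(im,(0,100,50),(16,200,255),120,(235,200,280,250)):
        (cx,cy),r=cv2.minEnclosingCircle(c);print("jar px",round(cx,1),round(cy,1),round(r,1),(onface("top",[(cx,cy)],.074,t)*1000).round(1))
    # yellow extents: free-end edge of deck
    d=max(blobs(im,(20,150,60),(35,255,255),500,(200,150,320,270)),key=cv2.contourArea)
    b=cv2.boundingRect(d);print("deck bbox",b)
    g=cv2.cvtColor(im,cv2.COLOR_BGR2GRAY)[150:200,235:282]
    c=cv2.HoughCircles(cv2.resize(g,None,fx=4,fy=4,interpolation=2),cv2.HOUGH_GRADIENT,1,400,param1=80,param2=12,minRadius=48,maxRadius=62)
    if c is not None:
        q=c[0,0,:2]/4+[235,150];print("tin",q,c[0,0,2]/4,(onface("top",[q],.046,t)*1000).round(1))
    return im
E
python3 -c "
from h import *
s=observe();print(s['time'],s['joints'].round(3),s['position'].round(4))
im=check('t6')
cv2.imwrite('pics/c6.png',cv2.resize(im[130:290,190:400],(788,600),interpolation=2))"
```

```text
14.6 [-0.086  0.194  1.642 -0.     1.302  1.485] [0.4665 0.0766 0.4083]
blue bbox (319, 198, 46, 13) [[0.6257, -0.0736, 0.076], [0.5947, -0.1847, 0.076]]
jar px 258.0 224.5 15.0 [[-196.3   -8.4]]
deck bbox (229, 160, 54, 91)
tin [259.375 175.625] 13.75 [[-61.2  -6.4]]
```

View pics/c6.png

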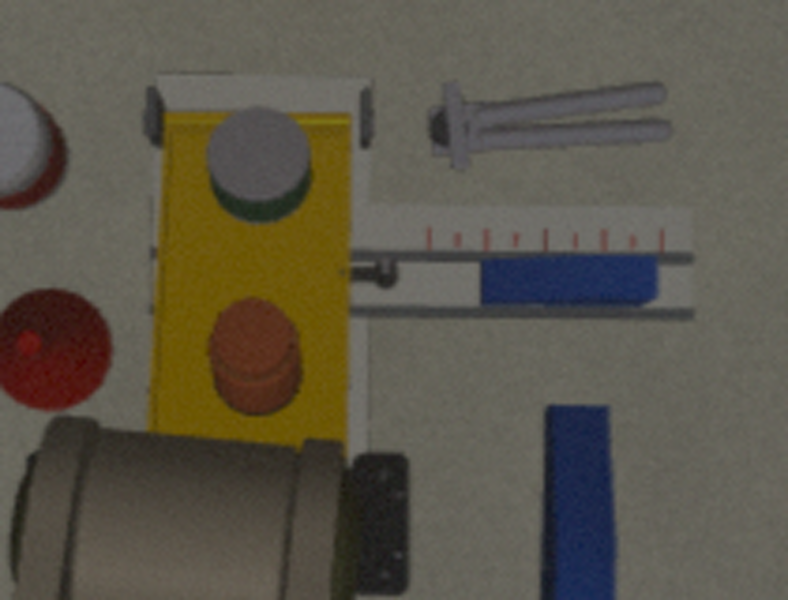

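```bash
python3 - <<'E'
from h import *
def meas(f):
    im=cv2.imread(f);hsv=cv2.cvtColor(im,cv2.COLOR_BGR2HSV)
    m=cv2.inRange(hsv,(0,0,70),(180,70,255));k=np.zeros_like(m);k[161:210,240:276]=255;m&=k
    rows=[(y,np.flatnonzero(m[y]).min(),np.flatnonzero(m[y]).max()) for y in range(161,210) if (m[y]>0).sum()>4]
    pts=np.array([(x,y) for y,a,b in rows for x in(a-.5,b+.5)],np.float32)
    return cv2.fitEllipse(pts),rows[0][0],rows[-1]
for f in("t3","t4","t5","t6"): print(f,meas(f"pics/{f}.png"))
for x in(-.1,-.077,-.055,-.05,-.045,-.04): print(x,proj("top",[deck(x,0,.046,.318)])[0].round(1))
print("t0 -100:",proj("top",[deck(-.1,0,.046,0)])[0].round(1),meas("pics/raw_top0.png"))
print("stop top",proj("top",[deck(-.012,0,.024,.318)])[0],proj("top",[deck(-.24,-.062,.013,.318),deck(-.24,.062,.013,.318)]))
E
```

```text
t3 (((257.6932678222656, 190.63238525390625), (25.271747589111328, 27.358375549316406), 86.05048370361328), 179, (203, np.int64(255), np.int64(261)))
t4 (((257.9780578613281, 181.65135192871094), (24.768112182617188, 27.102439880371094), 83.9548110961914), 170, (193, np.int64(253), np.int64(263)))
t5 (((258.3744812011719, 170.77392578125), (24.140165328979492, 26.6678466796875), 83.90412902832031), 161, (182, np.int64(253), np.int64(263)))
t6 (((258.39178466796875, 170.6156768798828), (24.326627731323242, 26.793771743774414), 84.10296630859375), 161, (182, np.int64(253), np.int64(263)))
-0.1 [256.2 190.4]
-0.077 [256.5 181.6]
-0.055 [256.8 173.3]
-0.05 [256.8 171.4]
-0.045 [256.9 169.5]
-0.04 [256.9 167.7]
t0 -100: [256.9 199.8] (((258.2494812011719, 193.34107971191406), (25.096765518188477, 93.86336517333984), 179.34593200683594), 161, (209, np.int64(248), np.int64(268)))
stop top [257.73940975 161.75771539] [[282.19831512 251.90692767]
 [228.22653672 251.57838506]]
```

The tin rests at about -47 mm (nominal -45, with a bias of about -3), has not moved since t5, and the deck and jar kept their places on release. Now the chock.

Request:
servo_tool:
  steps:
    - [0, 0, 0, -10]
    - [0, 0, 0, -10]
    - [0, 0, 0, -10]
    - [0, 0, 0, -10]
    - [0, 0, 0, -10]
    - [0, 0, 0, -10]
    - [0, 0, 0, -10]
    - [0, 0, 0, -10]
    - [0, 0, 0, -10]
    - [0, 0, 0, 0]
  hand: 68

```text
time: 15.9
position: [0.4665, 0.0766, 0.4057]
ee_rot: [-0.0, 1.0, -0.001, -0.001]
contact_force: [-0.0, -1.1, 0.6]
opening: 0.68
```

Request:
servo_tool:
  steps:
    - [24, 41, 0, 0]
    - [24, 41, 0, 0]
    - [24, 41, 0, 0]
    - [24, 41, 0, 0]
    - [24, 41, 0, 0]
    - [25, 41.5, 0, 0]
    - [0, 0, 0, 0]
    - [0, 0, 0, 0]

```text
time: 16.9
position: [0.6114, -0.1695, 0.4061]
ee_rot: [-0.0, 1.0, -0.001, -0.001]
contact_force: [0.8, 1.4, 0.4]
opening: 0.68
```

Request:
servo_tool:
  steps:
    - [0.5, 0, 45, 0]
    - [0, 0, 45, 0]
    - [0, 0, 45, 0]
    - [0, 0, 30, 0]
    - [0, 0, 18, 0]
    - [0, 0, 10, 0]
    - [0, 0, 0, 0]
    - [0, 0, 0, 0]

```text
time: 17.9
position: [0.6123, -0.17, 0.2149]
ee_rot: [0.0, 1.0, -0.0, 0.001]
contact_force: [0.5, 0.2, -0.2]
opening: 0.68
```

Request:
servo_tool:
  steps:
    - [0, 0, 0, 0]
    - [0, 0, 0, 0]
    - [0, 0, 0, 0]
    - [0, 0, 0, 0]
    - [0, 0, 0, 0]
    - [0, 0, 0, 0]
  hand: 0
  grip_force: 20

```text
time: 18.65
position: [0.6121, -0.17, 0.2138]
ee_rot: [0.0, 1.0, -0.0, 0.0]
contact_force: [0.2, -1.6, 0.8]
opening: 0.313
```

Request:
servo_tool:
  steps:
    - [0, -5, 0, 0]
    - [0, -10, 0, 0]
    - [0, -10, 0, 0]
    - [0, -10, 0, 0]
    - [0, -10, 0, 0]
    - [0, -10, 0, 0]
    - [0, -10, 0, 0]
    - [0, -10, 0, 0]
    - [0, -5, 0, 0]
    - [0, 0, 0, 0]

```text
time: 19.9
position: [0.6121, -0.0893, 0.2137]
ee_rot: [-0.001, 1.0, 0.0, 0.0]
contact_force: [0.3, 3.5, 3.5]
opening: 0.316
```

```bash
python3 -c "
from h import *
s=observe();print(s['time'],s['position'].round(4),s['contact_force'].round(1),s['opening'])
check('t7')
im=snapshot('scene');cv2.imwrite('pics/s7.png',cv2.resize(im[150:300,180:400],(792,540),interpolation=2))"
```

```text
19.9 [ 0.6121 -0.0893  0.2137] [0.3 3.5 3.5] 0.31590850230814893
jar px 257.6 224.4 15.1 [[-196.    -7.4]]
deck bbox (229, 160, 55, 95)
tin [259.375 175.125] 14.025 [[-59.9  -6.4]]
```

View pics/s7.png

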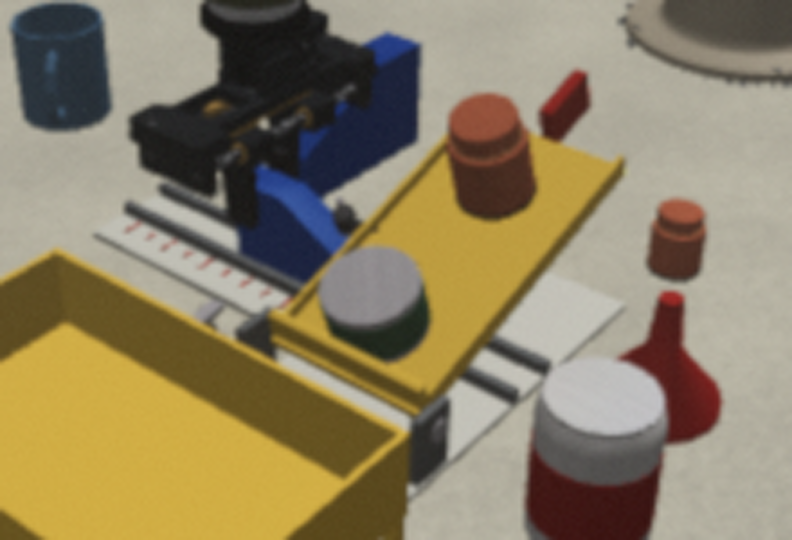

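The chock is held and the slope front is just going under the deck edge next to the foot. I'm creeping forward on force.

Request:
servo_tool:
  steps:
    - [0, -2, 0, 0]
    - [0, -2, 0, 0]
    - [0, -2, 0, 0]
    - [0, -2, 0, 0]
    - [0, 0, 0, 0]
    - [0, 0, 0, 0]

```text
time: 20.75
position: [0.6121, -0.0818, 0.2137]
ee_rot: [-0.0, 1.0, -0.0, 0.0]
contact_force: [0.3, -1.4, 3.1]
opening: 0.318
```

Request:
servo_tool:
  steps:
    - [0, -1, 0, 0]
    - [0, -1, 0, 0]
    - [0, 0, 0, 0]
    - [0, 0, 0, 0]

```text
time: 21.25
position: [0.6121, -0.0799, 0.2138]
ee_rot: [0.0, 1.0, -0.0, 0.0]
contact_force: [0.3, -3.2, 4.5]
opening: 0.315
```

Request:
servo_tool:
  steps:
    - [0, -1, 0, 0]
    - [0, -1, 0, 0]
    - [0, 0, 0, 0]
    - [0, 0, 0, 0]

```text
time: 21.75
position: [0.6121, -0.0779, 0.2138]
ee_rot: [-0.0, 1.0, -0.0, 0.0]
contact_force: [0.1, -3.1, 4.1]
opening: 0.313
```

Request:
servo_tool:
  steps:
    - [0, -1, 0, 0]
    - [0, 0, 0, 0]
    - [0, 0, 0, 0]

```text
time: 22.12
position: [0.6121, -0.0769, 0.2138]
ee_rot: [-0.0, 1.0, -0.0, 0.0]
contact_force: [0.2, -3.1, 5.6]
opening: 0.314
```

Request:
servo_tool:
  steps:
    - [0, -1, 0, 0]
    - [0, 0, 0, 0]
    - [0, 0, 0, 0]

```text
time: 22.5
position: [0.6121, -0.0759, 0.2138]
ee_rot: [-0.0, 1.0, -0.0, 0.0]
contact_force: [-0.0, -3.5, 5.7]
opening: 0.321
```

Request:
servo_tool:
  steps:
    - [0, -1, 0, 0]
    - [0, 0, 0, 0]
    - [0, 0, 0, 0]

```text
time: 22.88
position: [0.6121, -0.0749, 0.2138]
ee_rot: [-0.0, 1.0, -0.0, 0.0]
contact_force: [0.2, -3.8, 4.1]
opening: 0.318
```

Request:
servo_tool:
  steps:
    - [0, -1, 0, 0]
    - [0, 0, 0, 0]
    - [0, 0, 0, 0]

```text
time: 23.25
position: [0.6121, -0.0739, 0.2138]
ee_rot: [-0.0, 1.0, -0.0, 0.0]
contact_force: [-0.0, -4.3, 4.2]
opening: 0.32
```

Request:
servo_tool:
  steps:
    - [0, -1, 0, 0]
    - [0, 0, 0, 0]
    - [0, 0, 0, 0]

```text
time: 23.62
position: [0.612, -0.0729, 0.2138]
ee_rot: [-0.0, 1.0, -0.0, 0.0]
contact_force: [-1.0, -3.9, 4.2]
opening: 0.315
```

Request:
servo_tool:
  steps:
    - [0, -1, 0, 0]
    - [0, 0, 0, 0]
    - [0, 0, 0, 0]

```text
time: 24.0
position: [0.6121, -0.0719, 0.2138]
ee_rot: [0.0, 1.0, -0.0, 0.0]
contact_force: [0.8, -4.6, 4.9]
opening: 0.315
```

Request:
servo_tool:
  steps:
    - [0, -0.5, 0, 0]
    - [0, 0, 0, 0]

```text
time: 24.25
position: [0.6121, -0.0714, 0.2137]
ee_rot: [0.0, 1.0, -0.0, 0.0]
contact_force: [-0.2, -4.7, 5.7]
opening: 0.321
```

Request:
servo_tool:
  steps:
    - [0, -0.5, 0, 0]
    - [0, 0, 0, 0]

```text
time: 24.5
position: [0.6121, -0.071, 0.2138]
ee_rot: [0.0, 1.0, -0.0, 0.0]
contact_force: [-0.1, -4.1, 5.2]
opening: 0.315
```

Request:
servo_tool:
  steps:
    - [0, -0.5, 0, 0]
    - [0, 0, 0, 0]

```text
time: 24.75
position: [0.612, -0.0704, 0.2138]
ee_rot: [0.0, 1.0, -0.0, 0.0]
contact_force: [0.1, -4.6, 5.9]
opening: 0.319
```

Request:
servo_tool:
  steps:
    - [0, -0.5, 0, 0]
    - [0, 0, 0, 0]

```text
time: 25.0
position: [0.6121, -0.07, 0.2138]
ee_rot: [0.0, 1.0, -0.0, 0.0]
contact_force: [0.4, -4.6, 5.7]
opening: 0.317
```

Request:
servo_tool:
  steps:
    - [0, -0.5, 0, 0]
    - [0, 0, 0, 0]

```text
time: 25.25
position: [0.6121, -0.0695, 0.2137]
ee_rot: [0.0, 1.0, -0.0, 0.0]
contact_force: [0.3, -4.0, 4.2]
opening: 0.316
```

Request:
servo_tool:
  steps:
    - [0, -0.5, 0, 0]
    - [0, 0, 0, 0]

```text
time: 25.5
position: [0.6121, -0.0689, 0.2138]
ee_rot: [0.0, 1.0, -0.0, 0.0]
contact_force: [0.7, -3.9, 4.4]
opening: 0.316
```

Request:
servo_tool:
  steps:
    - [0, -0.5, 0, 0]
    - [0, 0, 0, 0]

```text
time: 25.75
position: [0.6121, -0.0686, 0.2138]
ee_rot: [0.0, 1.0, -0.0, 0.0]
contact_force: [-0.0, -4.6, 4.7]
opening: 0.315
```

Request:
servo_tool:
  steps:
    - [0, -0.5, 0, 0]
    - [0, 0, 0, 0]

```text
time: 26.0
position: [0.612, -0.0683, 0.2137]
ee_rot: [0.0, 1.0, -0.0, 0.0]
contact_force: [0.4, -6.7, 4.9]
opening: 0.318
```

```bash
python3 -c "
from h import *
check('t8')
im=snapshot('scene');cv2.imwrite('pics/s8.png',cv2.resize(im[180:250,230:330],(800,560),interpolation=2))"
```

```text
jar px 257.0 224.9 15.2 [[-197.2   -6.2]]
deck bbox (229, 160, 55, 95)
tin [259.125 175.375] 14.1 [[-60.6  -5.8]]
```

View pics/s8.png

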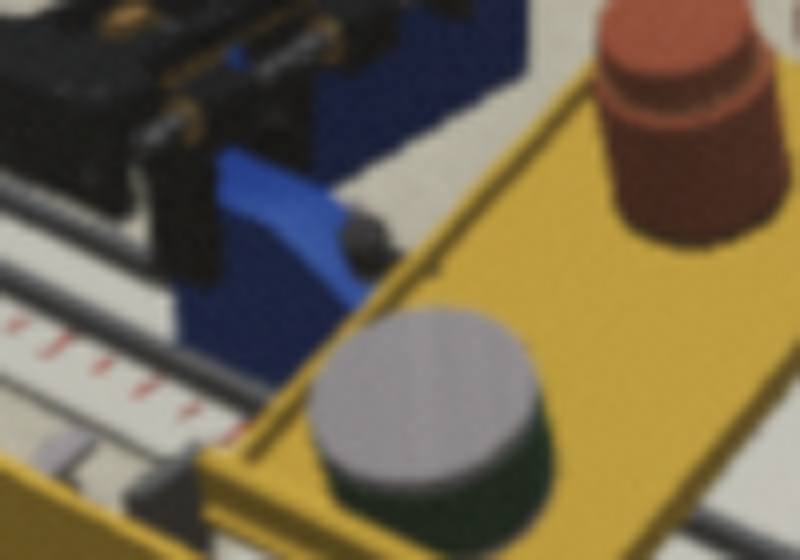

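The slope now meets the foot's ball at crop (365,245), and the push force has begun to climb while the tool lags. That is contact, so I'm adding tiny increments.

Request:
servo_tool:
  steps:
    - [0, 0, 0, 0]
    - [0, 0, 0, 0]

```text
time: 26.35
position: [0.6121, -0.0683, 0.2138]
ee_rot: [0.0, 1.0, -0.0, 0.0]
contact_force: [-0.5, -6.9, 4.6]
opening: 0.318
```

Request:
servo_tool:
  steps:
    - [0, -0.4, 0, 0]
    - [0, 0, 0, 0]
    - [0, 0, 0, 0]

```text
time: 26.72
position: [0.6121, -0.0681, 0.2138]
ee_rot: [0.001, 1.0, -0.0, 0.0]
contact_force: [-0.1, -7.6, 5.3]
opening: 0.316
```

Request:
servo_tool:
  steps:
    - [0, -0.5, 0, 0]
    - [0, 0, 0, 0]
    - [0, 0, 0, 0]

```text
time: 27.1
position: [0.6121, -0.0679, 0.2138]
ee_rot: [0.001, 1.0, -0.0, 0.0]
contact_force: [0.5, -9.8, 4.8]
opening: 0.312
```

Request:
servo_tool:
  steps:
    - [0, -0.5, 0, 0]
    - [0, 0, 0, 0]
    - [0, 0, 0, 0]

```text
time: 27.48
position: [0.6121, -0.0676, 0.2138]
ee_rot: [0.001, 1.0, -0.0, 0.0]
contact_force: [-1.3, -11.7, 4.3]
opening: 0.315
```

Request:
servo_tool:
  steps:
    - [0, 0, 0, 0]
    - [0, 0, 0, 0]
    - [0, 0, 0, 0]
    - [0, 0, 0, 0]
  hand: 60

```text
time: 27.98
position: [0.612, -0.0663, 0.2135]
ee_rot: [-0.0, 1.0, 0.0, -0.0]
contact_force: [0.4, -0.1, 0.3]
opening: 0.602
```

Request:
servo_tool:
  steps:
    - [0, 0, -5, 0]
    - [0, 0, -15, 0]
    - [0, 0, -30, 0]
    - [0, 0, -40, 0]
    - [0, 30, -40, 0]
    - [0, 50, -30, 0]
    - [0, 50, 0, 0]
    - [0, 50, 0, 0]
    - [0, 50, 0, 0]
    - [0, 0, 0, 0]

```text
time: 29.22
position: [0.6111, -0.2996, 0.3742]
ee_rot: [0.0, 1.0, -0.002, 0.0]
contact_force: [0.7, 0.4, 0.0]
opening: 0.6
```

```bash
python3 -c "
from h import *
s=observe();print(s['time'],s['position'].round(4),s['contact_force'].round(1))
im=check('t9')
sc=snapshot('scene')
cv2.imwrite('pics/c9.png',np.hstack([cv2.resize(im[140:280,200:340],(400,400),interpolation=2),cv2.resize(sc[165:265,225:325],(400,400),interpolation=2)]))"
```

```text
29.225 [ 0.6111 -0.2996  0.3742] [0.7 0.4 0. ]
blue bbox (284, 199, 39, 12) [[0.6228, 0.0113, 0.076], [0.5942, -0.0832, 0.076]]
jar px 257.0 224.9 15.2 [[-197.2   -6.2]]
deck bbox (229, 160, 55, 95)
tin [259.375 175.125] 14.15 [[-59.9  -6.4]]
```

View pics/c9.png

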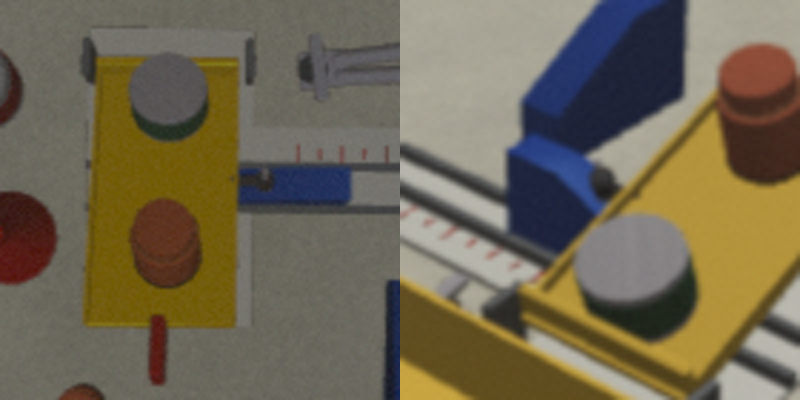

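The tin is against the stop, the jar and deck are unchanged, the chock is wedged under the foot, and the gripper is clear. I'm handing in.

```bash
python3 -c "
from station import *
print(hand_in())"
```

```text
the job is handed in; nothing more can be done
None
```

The job is done and handed in. The green tin slid to the stop, the jar stayed put, and the blue chock sits under the levelling foot.

- **Deck:** I pinched the red handle and lifted it in small steps with a picture after each. The tin began to slip at about 0.318 rad by the tool position. I stopped there, waited until it had run down, and let go. The deck stayed where I left it.
- **Chock:** I pinched its tail and slid it about 102 mm along the channel. The push rose from about 4 N of sliding friction to about 12 N once it met the foot, so about 7–8 N of it is from the foot. I then opened the gripper and backed away.
- **Last checks:** The gripper is clear, with no force on it, at 29 s. The deck outline is unchanged since before the chock was moved, and the jar's image shifted by under one pixel over the whole push. The chock's measured shift of about 101.5 mm agrees with the gripper's travel.

**Readings that disagreed:**
- An edge-based circle check put the tin at about -60 mm, because it also picked up the tin's dark side. An ellipse fit gave about -47 mm (nominal -45), and the last picture shows it against the stop.
- The jar's picture position read as much as 19 mm up-slope of its nominal 178 mm, because its side was included, so I relied only on its changes.

The force on the foot was not measured directly, and I could not measure how much stayed after I let go.

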